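Set up the nested-cup calorimeter and hold the heavier capsule over it

TASK

Nest one white cup fully and squarely inside the other, standing on the bench, and let go of it. Then lift the red-capped capsule well clear of the wooden board (5 cm or more) for about a second to feel its weight, stand it back upright on the board, and lift the blue-capped one in the same way. Leave the lighter capsule standing on the board and finish while holding the heavier one in the gripper, upright and still, centred about 3 cm above the mouth of the nested cups without touching them; leave the beaker, the wooden block and the brass weight alone.

Things in the scene. Friction and masses are not known exactly. Their poses are not given: they have to be found in the camera images.
- cup_1_center (a point): One of two identical white cups, mouth up on the bench, 92 mm tall, 45 g: tapered body 36 mm (foot) to 54 mm wide; collar 66 mm wide round the top 34 mm, mouth 59 mm. The point is its centre, 46 mm up, z to the mouth. Nested, the collar rests on the lower rim, 34 mm higher than the lower cup. Grip by the collar with finger ends not below its lower edge (58 mm up), else they hit the other cup.
- cup_2_center (a point): The other of two identical white cups, mouth up on the bench, 92 mm tall, 45 g: tapered body 36 mm (foot) to 54 mm wide; collar 66 mm wide round the top 34 mm, mouth 59 mm. The point is its centre, 46 mm up, z to the mouth. Nested, the collar rests on the lower rim, 34 mm higher than the lower cup. Grip by the collar with finger ends not below its lower edge (58 mm up), else they hit the other cup.
- red_center (a point): Closed upright cylinder, 36 mm diameter, 66 mm tall, aluminium with a red cap (top 10 mm), standing on the board; the point is its centre, half-way up, z along its axis. A hidden core of steel or plastic is sealed in it, by chance: the heavy capsule weighs 0.32 to 0.42 kg, the light one about 0.10 kg; only lifting tells which is which.
- blue_center (a point): Closed upright cylinder, 36 mm diameter, 66 mm tall, aluminium with a blue cap (top 10 mm), standing on the board; the point is its centre, half-way up, z along its axis. A hidden core of steel or plastic is sealed in it, by chance: the heavy capsule weighs 0.32 to 0.42 kg, the light one about 0.10 kg; only lifting tells which is which.
- board: A fixed wooden board lying on the bench, 100 mm (x) by 240 mm (y), 18 mm thick; origin at the centre of its underside. The two capsules stand on it 110 mm apart, along its y axis. Where each stood is not binding: anywhere upright on the board will do.
- beaker: Bystander: an empty glass beaker, 72 mm across the rim, 85 mm tall, origin at the centre of its underside. Not to be moved.
- block: Bystander: a dark wooden block, 60 x 130 x 45 mm tall, long side along its y axis, origin at the centre of its underside. Not to be moved.
- weight: Bystander: a small brass weight with a knob, 32 mm in diameter, 39 mm tall, origin at the centre of its underside. Not to be moved.
Not all that is in view belongs to the job. What is shaped like the part that bears red_center but pink or turquoise is not meant.

How it is judged (in metres and radians):
On the way, in this order (a step that is already met when the one before it is completed fails the run):
1. one cup is fully nested in the other, upright on the bench, and let go (((z of cup_1_center in the frame of cup_2_center between 0.03 and 0.037 m and horizontal distance between cup_1_center and cup_2_center below 0.005 m and angle between each of cup_1_center, cup_2_center's own z axis and vertical below 0.06 rad and height (world z) of cup_2_center between 0.042 and 0.05 m) or (z of cup_2_center in the frame of cup_1_center between 0.03 and 0.037 m and horizontal distance between cup_2_center and cup_1_center below 0.005 m and angle between each of cup_2_center, cup_1_center's own z axis and vertical below 0.06 rad and height (world z) of cup_1_center between 0.042 and 0.05 m)) and contact force between the fingers and cup_1 below 0.1 N and contact force between the fingers and cup_2 below 0.1 N), for 0.2 s.
2. the red-capped capsule is held at least 30 mm clear of the board (z of red_center in the frame of board above 0.081 m and contact force between red and the fingers above 0.5 N and contact force between red and board below 0.05 N), for 0.3 s.
3. the red-capped capsule stands upright on the board again, let go, and the blue-capped one is held at least 30 mm clear of the board (z of red_center in the frame of board between 0.047 and 0.056 m and angle between red_center's own z axis and vertical below 0.1 rad and contact force between red and board above 0.4 N and contact force between the fingers and red below 0.1 N and z of blue_center in the frame of board above 0.081 m and contact force between blue and the fingers above 0.5 N and contact force between blue and board below 0.05 N), for 0.3 s.
At the end, for the whole second after the job is handed in: One cup seated in the other (30-37 mm up, axes within 5 mm) on the bench; lighter capsule upright on the board, let go; heavier one held upright and still, centre within 15 mm of the upper cup's axis, underside 8-75 mm above its rim, touching neither cup (((((z of cup_1_center in the frame of cup_2_center between 0.03 and 0.037 m and horizontal distance between cup_1_center and cup_2_center below 0.005 m and angle between each of cup_1_center, cup_2_center's own z axis and vertical below 0.06 rad and height (world z) of cup_2_center between 0.042 and 0.05 m and horizontal distance between red_center and cup_1_center below 0.015 m and z of red_center in the frame of cup_1_center between 0.087 and 0.154 m) or (z of cup_2_center in the frame of cup_1_center between 0.03 and 0.037 m and horizontal distance between cup_2_center and cup_1_center below 0.005 m and angle between each of cup_2_center, cup_1_center's own z axis and vertical below 0.06 rad and height (world z) of cup_1_center between 0.042 and 0.05 m and horizontal distance between red_center and cup_2_center below 0.015 m and z of red_center in the frame of cup_2_center between 0.087 and 0.154 m)) and angle between red_center's own z axis and vertical below 0.2 rad and contact force between red and the fingers above 0.5 N and contact force between red and cup_1 below 0.05 N and contact force between red and cup_2 below 0.05 N and contact force between red and board below 0.05 N and linear speed of red below 0.03 m/s and z of blue_center in the frame of board between 0.047 and 0.056 m and angle between blue_center's own z axis and vertical below 0.1 rad and contact force between blue and board between 0.4 and 2 N and contact force between the fingers and blue below 0.1 N and contact force between the fingers and cup_1 below 0.1 N and contact force between the fingers and cup_2 below 0.1 N) or (((z of cup_1_center in the frame of cup_2_center between 0.03 and 0.037 m and horizontal distance between cup_1_center and cup_2_center below 0.005 m and angle between each of cup_1_center, cup_2_center's own z axis and vertical below 0.06 rad and height (world z) of cup_2_center between 0.042 and 0.05 m and horizontal distance between blue_center and cup_1_center below 0.015 m and z of blue_center in the frame of cup_1_center between 0.087 and 0.154 m) or (z of cup_2_center in the frame of cup_1_center between 0.03 and 0.037 m and horizontal distance between cup_2_center and cup_1_center below 0.005 m and angle between each of cup_2_center, cup_1_center's own z axis and vertical below 0.06 rad and height (world z) of cup_1_center between 0.042 and 0.05 m and horizontal distance between blue_center and cup_2_center below 0.015 m and z of blue_center in the frame of cup_2_center between 0.087 and 0.154 m)) and angle between blue_center's own z axis and vertical below 0.2 rad and contact force between blue and the fingers above 0.5 N and contact force between blue and cup_1 below 0.05 N and contact force between blue and cup_2 below 0.05 N and contact force between blue and board below 0.05 N and linear speed of blue below 0.03 m/s and z of red_center in the frame of board between 0.047 and 0.056 m and angle between red_center's own z axis and vertical below 0.1 rad and contact force between red and board between 0.4 and 2 N and contact force between the fingers and red below 0.1 N and contact force between the fingers and cup_1 below 0.1 N and contact force between the fingers and cup_2 below 0.1 N))); the arm keeps its last pose, push and grip.
It fails at once if a bystander (beaker, block or weight) is moved by more than 20 mm (distance of any of beaker, block, weight from where it was at the start of the episode above 0.02 m).
It also fails if it takes over 72 s, if anything falls off the work surface, if the arm or the gripper's body presses on something with over 40 N, if the wrist force passes 120 N, or if a joint passes its speed limit or range.

ROBOT

A 7-joint arm with a two-finger parallel gripper is mounted at the origin on the work surface. World frame = base frame: x ahead of the robot, y to its left, z up, the work surface at z = 0. Lengths are in mm, angles in rad, forces in N, time in s.
With the tool pointing down it reaches from about 425 to 975 mm from the base axis. Payload 16.7 kg.
Tool frame: the origin (TCP) lies on the centre line of the jaws, within the pads' length; the fingertips stand bot.tcp_to_tips ahead of it and the grasp point (between the pads) lies 8 mm behind it (bot.tcp_to_tips is the distance from the TCP to the fingertips, in mm); z points along the fingers, y is the line along which they close (so a half turn about z gives the same grasp; the last joint's range is limited). The gripper opens to 85 mm and grips with 20 to 120 N. Pads are 22 mm wide; open, the fingers measure 114 mm over their backs; the gripper's body (76 mm by 85 mm) begins 54 mm behind the grasp point. The pads swing forward as they close: fully open they stand 13 mm farther back than shut.
Start: joints at [-1.419, 0.426, 0.074, 1.606, -0.034, 1.111, -0.067], TCP at [200.642, 644.453, 242.302] pointing down, gripper open.
Joint ranges: [-2.85, 2.85], [-0.5, 2.14], [-1.23, 1.37], [0.21, 2.46], [-1.02, 4.16], [0.16, 2.05], [-2.73, 2.73]. Speed limits (rad/s): [1.89, 1.89, 2.39, 2.39, 3.01, 3.01, 3.01].

INTERFACE

Orientations are given as a unit quaternion [x, y, z, w].
In Python, from station import bot, read_camera, calibration gives the robot as it stands.
- The arm moves only by the tool arm_command, never from a script. Its argument "moves" is a list of rows, each an object with "linear": the shift along the world's x, y, z in mm, a list of three; "angular": the turn, a rotation vector about the world's x, y, z in rad, a list of three; "claw": the gripper's target within -1 to 1 (shut at 1, half-way at 0, fully open at -1). A call has 1 to 20 rows; each row is the pose to reach, as a shift and turn from the pose commanded when the call began; what a row does not reach only later rows make up. A row lasts 1/8 s, in which the tool goes at most 62.5 mm and 10.7 degrees, less where a joint would pass 70% of its speed; a pose out of reach is approached as far as the arm can. A call with a gripper value outside its range is refused whole. The fingers move at their own pace and stop on an object; the grip force is fixed at half the most. Time passes only in rows, so rows that repeat a pose let the fingers close. It gives the time, the measured TCP pose, the force, the opening and the grip force at its end, in the units of the state.
- bot.state(): the state, without advancing time (a new reading comes with each control period).
- read_camera(name): name is "side" or "top" or "wrist"; returns the picture (480x640x3 uint8, red, green, blue); there is no depth.
- calibration(name): a dict with "K" (3x3 intrinsics, pixels), "R" (3x3) and "t" (3): a world point X has camera coordinates R X + t; the wrist camera has in their place "T_tool_cam" (4x4, takes a point from camera to tool coordinates, whose origin is the TCP and whose axes are the flange's). Camera axes: x right, y down, z forward; pixel columns grow to the right and rows downward; lengths in mm; the calibration is good to about 2 mm. A picture is of the moment at which its call begins: read the wrist's pose just before it. calibration takes no time and is no camera call.
- bot.hand_in(): hands the job in; it is judged then, once.
The state is a dict: "t": time; "q": joint angles; "dq": joint speeds; "joint_efforts": joint torques, N m; "position": TCP position; "tcp_rot": TCP orientation; "wrist_force": force on the tool from outside, world axes, zero at the start; "moment": the same for the moment, N m; "width": finger opening in mm; "grip_force": force on a finger pad.
Only numpy, scipy, OpenCV 4.12 (cv2) and the standard library are available. Lean on these libraries where they do the work, as an engineer would, in place of code of your own. Each camera call takes 0.05 s, during which the arm holds its last target. There are 200 camera calls.

## Working session

There is one attempt and no reset: what is moved stays moved. The work goes in short steps, Python scripts to look and compute and a tool call to move; the robot and the scene stay as the last step left them, time stands still between calls to the robot, and variables do not carry over. Pictures are saved under pics/ and viewed, at most 10 in all, crops included, and the job is handed in when it is done.

Besides the shell and the picture viewer there is one more tool, called after "Request:" in YAML: its name, and indented under it one key for each argument. arm_command: Moves the arm, as the interface text tells. Its arguments: {"type":"object","properties":{"moves":{"type":"array","items":{"type":"object","properties":{"linear":{"type":"array","items":{"type":"number"}},"angular":{"type":"array","items":{"type":"number"}},"claw":{"type":"number"}}}}},"required":["moves"]}

```bash
mkdir -p pics
python3 - <<'E'
from station import bot, read_camera, calibration
import cv2,numpy as np
np.set_printoptions(precision=4,suppress=True)
print(bot.state(), bot.tcp_to_tips)
for n in("side","top"):
    im=read_camera(n); cv2.imwrite(f"pics/{n}0.png",im[:,:,::-1]); print(n,calibration(n))
print(calibration("wrist"))
E
```

```text
{'t': 0.0, 'q': array([-1.4185,  0.4267,  0.0739,  1.6066, -0.0341,  1.1108, -0.0671]), 'dq': array([-0.0005, -0.0014, -0.0018,  0.0015,  0.0006,  0.0008, -0.0021]), 'joint_efforts': array([ -0.0009, -94.9816,   3.7603, -46.3512,   0.0192,   0.0101,
         0.    ]), 'position': array([200.56  , 644.0777, 241.6205]), 'tcp_rot': array([ 0.1504,  0.9886, -0.0006, -0.    ]), 'wrist_force': array([-0.6257, -0.8873,  0.901 ]), 'moment': array([ 0.0089, -0.0302,  0.0137]), 'grip_force': 0.0, 'width': 85.70658041454313} 11.0
side {'K': array([[462.8128,   0.    , 318.7398],
       [  0.    , 462.8128, 231.0747],
       [  0.    ,   0.    ,   1.    ]]), 'R': array([[ 0.8708, -0.4917, -0.002 ],
       [-0.3295, -0.5806, -0.7446],
       [ 0.365 ,  0.649 , -0.6676]]), 't': array([-516.0285,  223.7262,  734.3597])}
top {'K': array([[523.0357,   0.    , 314.3496],
       [  0.    , 523.0357, 235.381 ],
       [  0.    ,   0.    ,   1.    ]]), 'R': array([[ 0.0244, -0.9996,  0.0127],
       [-0.9956, -0.0254, -0.0897],
       [ 0.09  , -0.0104, -0.9959]]), 't': array([ -37.8706,  592.6357, 1055.4513])}
{'K': array([[413.7395,   0.    , 312.8081],
       [  0.    , 413.7395, 232.9779],
       [  0.    ,   0.    ,   1.    ]]), 'T_tool_cam': array([[   0.0003,   -0.9605,   -0.2781,   71.7243],
       [   1.    ,    0.0001,    0.0005,    1.7879],
       [  -0.0005,   -0.2781,    0.9605, -130.9386],
       [   0.    ,    0.    ,    0.    ,    1.    ]])}
```

View pics/top0.png

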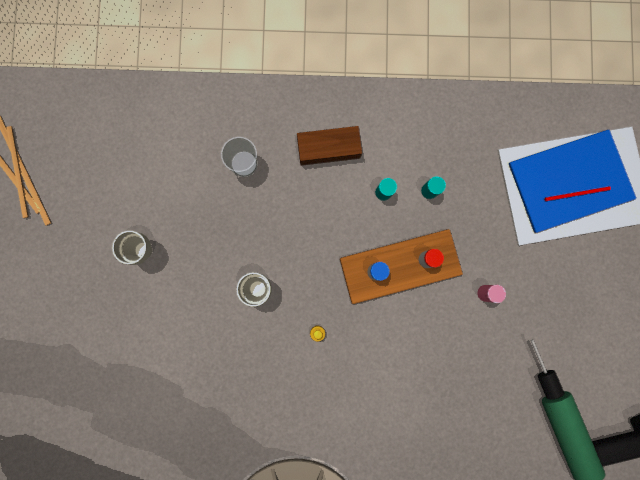

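View pics/side0.png

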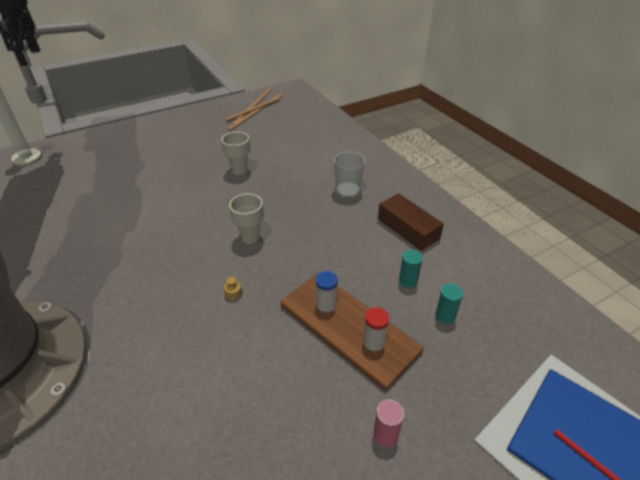

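The top view shows the cup rims at about (130,248) and (254,290), the blue cap at (380,271), the red cap at (433,258), the beaker at (240,157), the block at (330,145) and the weight at (318,334). The side view shows all of them standing upright.

```bash
cat > h.py <<'E'
import numpy as np, cv2
from scipy.spatial.transform import Rotation as Ro
from station import bot, read_camera, calibration
np.set_printoptions(precision=2,suppress=True)
def plane(o,d,z): return (o+d*(z-o[2])/d[2])
def ray(n,uv,st=None):
    c=calibration(n); d=np.linalg.inv(c["K"])@[uv[0],uv[1],1.]
    if n!="wrist": return -c["R"].T@c["t"], c["R"].T@d
    T=c["T_tool_cam"]; R=Ro.from_quat(st["tcp_rot"]).as_matrix()
    return R@T[:3,3]+st["position"], R@T[:3,:3]@d
def at(n,uv,z,st=None): return plane(*ray(n,uv,st),z)
def project(n,X,st=None):
    c=calibration(n)
    if n!="wrist": p=c["R"]@X+c["t"]
    else:
        T=c["T_tool_cam"]; R=Ro.from_quat(st["tcp_rot"]).as_matrix()
        p=T[:3,:3].T@(R.T@(X-st["position"])-T[:3,3])
    p=c["K"]@p; return p[:2]/p[2]
def blobs(im,kind,amin=60):
    h=cv2.cvtColor(im,cv2.COLOR_RGB2HSV); H,S,V=[h[:,:,i].astype(int) for i in range(3)]
    m={"red":((H<6)|(H>174))&(S>200)&(V>90),"blue":(H>100)&(H<125)&(S>180)&(V>60),
       "board":(H>6)&(H<20)&(S>120)&(V>90),"gold":(H>18)&(H<30)&(S>160)}[kind]
    cs,_=cv2.findContours(m.astype(np.uint8),cv2.RETR_EXTERNAL,cv2.CHAIN_APPROX_NONE)
    return [(cv2.contourArea(c),c) for c in cs if cv2.contourArea(c)>amin]
E
python3 - <<'E'
from h import *
im=cv2.imread("pics/top0.png")[:,:,::-1].copy()
for k,z in(("red",84),("blue",84),("gold",35),("board",18)):
    for a,c in blobs(im,k): 
        r=cv2.minAreaRect(c); print(k,a,r,at("top",r[0],z))
        if k=="board" and a>2000: print([at("top",p,18)[:2] for p in cv2.boxPoints(r)])
for n,uv,z in(("cupA",(130,247),92),("cupB",(254,289),92),("beaker",(239,155),85),("block",(329,142),45)): print(n,at("top",uv,z))
g=cv2.resize(im[220:320,100:290],None,fx=4,fy=4,interpolation=cv2.INTER_CUBIC); cv2.imwrite("pics/cups.png",g[:,:,::-1])
E
```

```text
red 249.0 ((434.0, 258.0), (18.0, 18.0), 90.0) [ 549.76 -257.74   84.  ]
red 131.0 ((576.9808959960938, 193.39083862304688), (3.127471923828125, 65.28289794921875), 80.07376098632812) [ 685.28 -542.07   84.  ]
blue 235.0 ((379.5, 270.5), (17.0, 17.0), 90.0) [ 522.71 -151.23   84.  ]
blue 7731.5 ((571.9512329101562, 180.3566131591797), (74.6056900024414, 108.67057800292969), 71.22196960449219) [ 711.29 -532.55   84.  ]
gold 159.5 ((317.0, 333.0), (14.0, 14.0), 90.0) [394.88 -33.17  35.  ]
board 5304.5 ((400.9544372558594, 266.078857421875), (47.92525100708008, 114.40221405029297), 75.0685806274414) [ 534.71 -204.8    18.  ]
[array([549.02, -76.61]), array([ 616.59, -307.14]), array([ 520.4, -333. ]), array([ 454.08, -104.03])]
board 1610.0 ((329.1890563964844, 142.8050994873047), (27.547996520996094, 62.01164627075195), 83.41805267333984) [792.08 -49.83  18.  ]
board 1218.0 ((16.614850997924805, 173.03611755371094), (118.13939666748047, 24.622652053833008), 67.65189361572266) [709.31 603.24  18.  ]
cupA [555.89 333.09  92.  ]
cupB [481.01  91.15  92.  ]
beaker [744.21 130.7   85.  ]
block [786.42 -48.45  45.  ]
```

View pics/cups.png

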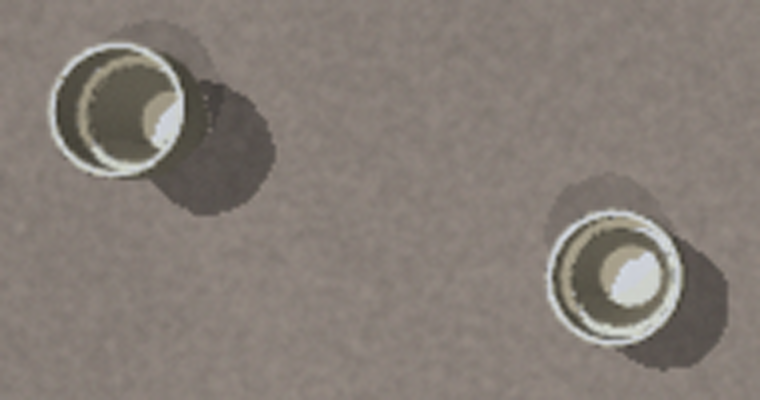

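Refined from the crop, the rims are centred at top-view pixels (129.3,247.5) and (253.6,289.5). That puts cup A near (555,334) and cup B near (480,92). I'll move over A and check with the wrist camera.

Request:
arm_command:
  moves:
    - {"linear": [90, -78, 0], "angular": [0, 0, 0], "claw": -1}
    - {"linear": [355, -310, -32], "angular": [0, 0, 0], "claw": -1}
    - {"linear": [355, -310, -32], "angular": [0, 0, 0], "claw": -1}
    - {"linear": [355, -310, -32], "angular": [0, 0, 0], "claw": -1}
    - {"linear": [355, -310, -32], "angular": [0, 0, 0], "claw": -1}
    - {"linear": [355, -310, -32], "angular": [0, 0, 0], "claw": -1}
    - {"linear": [355, -310, -32], "angular": [0, 0, 0], "claw": -1}
    - {"linear": [355, -310, -32], "angular": [0, 0, 0], "claw": -1}
    - {"linear": [355, -310, -32], "angular": [0, 0, 0], "claw": -1}
    - {"linear": [355, -310, -32], "angular": [0, 0, 0], "claw": -1}
    - {"linear": [355, -310, -32], "angular": [0, 0, 0], "claw": -1}
    - {"linear": [355, -310, -32], "angular": [0, 0, 0], "claw": -1}
    - {"linear": [355, -310, -32], "angular": [0, 0, 0], "claw": -1}
    - {"linear": [355, -310, -32], "angular": [0, 0, 0], "claw": -1}

```text
t: 1.85
position: [555.5, 334.6, 210.4]
tcp_rot: [0.15, 0.989, 0.0, -0.0]
wrist_force: [0.8, -0.6, 0.2]
width: 85.7
grip_force: 0.0
```

Run:
```python
from h import *
st=bot.state(); im=read_camera("wrist"); cv2.imwrite("pics/w1.png",im[:,:,::-1])
print(st["t"],st["position"],st["tcp_rot"],st["q"],st["wrist_force"])
print(project("wrist",np.array([555,334.5,92]),st))
```

```text
1.85 [555.51 334.62 210.36] [ 0.15  0.99  0.   -0.  ] [-0.81  0.42  0.22  1.71 -0.1   1.03  0.72] [ 0.84 -0.63  0.22]
[309.3  231.57]
```

View pics/w1.png

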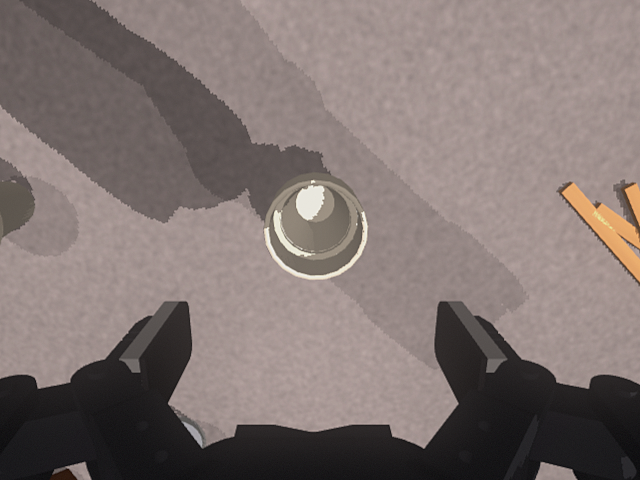

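The wrist view shows cup A's rim spanning u 264–368, with its bottom at v 279, so it is centred at about (316,228).

Run:
```python
from h import *
st=bot.state(); im=cv2.imread("pics/w1.png")
print(at("wrist",(316,228),92,st), at("top",(129.25,247.5),92),at("top",(253.6,289.5),92))
# image offsets: rim edges along lines through centre
for u,v in((264,228),(368,228),(316,279)): print(at("wrist",(u,v),92,st))
c=im[170:290,250:380]; cv2.imwrite("pics/w1c.png",cv2.resize(c,None,fx=5,fy=5,interpolation=cv2.INTER_CUBIC)[:600])
```

```text
[554.09 339.13  92.  ] [554.89 334.48  92.  ] [480.04  91.88  92.  ]
[544.43 308.09  92.  ]
[563.74 370.17  92.  ]
[586.86 329.02  92.  ]
```

View pics/w1c.png

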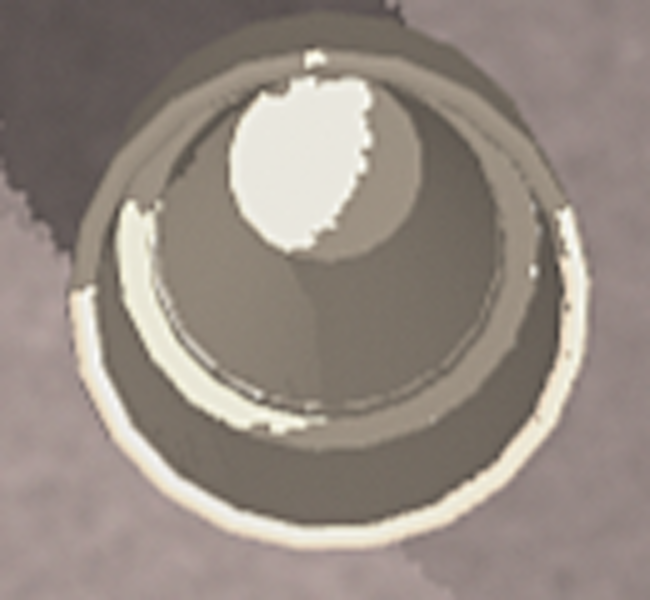

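Request:
arm_command:
  moves:
    - {"linear": [-75, -242, 0], "claw": -1}
    - {"linear": [-75, -242, 0], "claw": -1}
    - {"linear": [-75, -242, 0], "claw": -1}
    - {"linear": [-75, -242, 0], "claw": -1}
    - {"linear": [-75, -242, 0], "claw": -1}
    - {"linear": [-75, -242, 0], "claw": -1}
    - {"linear": [-75, -242, 0], "claw": -1}
    - {"linear": [-75, -242, 0], "claw": -1}

```text
invalid input
```

Run:
```python
from h import *
st=bot.state(); im=read_camera("wrist")[:,:,::-1]
print(st["t"],st["position"],st["tcp_rot"],st["q"],st["wrist_force"])
c=im[170:290,250:380]; cv2.imwrite("pics/w2c.png",cv2.resize(c,None,fx=5,fy=5,interpolation=cv2.INTER_CUBIC)[:600])
print(at("wrist",(316,230),92,st))
```

```text
1.9 [555.57 334.56 210.36] [0.15 0.99 0.   0.  ] [-0.81  0.42  0.22  1.71 -0.1   1.03  0.72] [-0.24 -0.07  0.96]
[555.33 338.75  92.  ]
```

View pics/w2c.png

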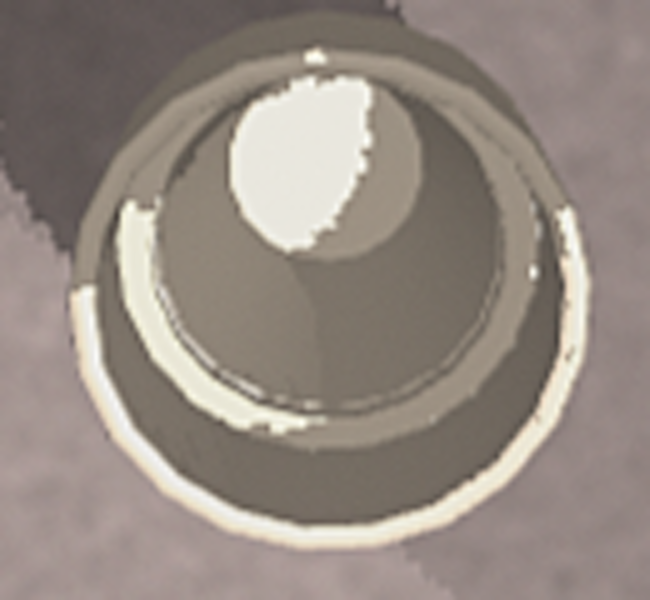

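The move was refused because rows need every field, so this is the same view of cup A: centre (315.8,230), which the wrist camera puts at (555.3,338.7). I'll resend the move.

Request:
arm_command:
  moves:
    - {"linear": [-75, -242, 0], "angular": [0, 0, 0], "claw": -1}
    - {"linear": [-75, -242, 0], "angular": [0, 0, 0], "claw": -1}
    - {"linear": [-75, -242, 0], "angular": [0, 0, 0], "claw": -1}
    - {"linear": [-75, -242, 0], "angular": [0, 0, 0], "claw": -1}
    - {"linear": [-75, -242, 0], "angular": [0, 0, 0], "claw": -1}
    - {"linear": [-75, -242, 0], "angular": [0, 0, 0], "claw": -1}
    - {"linear": [-75, -242, 0], "angular": [0, 0, 0], "claw": -1}
    - {"linear": [-75, -242, 0], "angular": [0, 0, 0], "claw": -1}

```text
t: 2.95
position: [480.8, 93.4, 210.1]
tcp_rot: [0.15, 0.989, -0.0, -0.0]
wrist_force: [0.1, 0.2, -0.5]
width: 85.5
grip_force: 0.0
```

Run:
```python
from h import *
st=bot.state(); im=read_camera("wrist")[:,:,::-1]
print(st["t"],st["position"],st["tcp_rot"],st["q"],st["wrist_force"])
c=im[150:310,230:400]; cv2.imwrite("pics/w2d.png",cv2.resize(c,None,fx=3.5,fy=3.5,interpolation=cv2.INTER_CUBIC))
print(at("wrist",(316,230),92,st))
```

```text
2.95 [480.83  93.42 210.1 ] [ 0.15  0.99 -0.   -0.  ] [-0.59  0.16  0.3   2.06 -0.06  0.93  1.01] [ 0.11  0.18 -0.51]
[480.48  97.6   92.  ]
```

View pics/w2d.png

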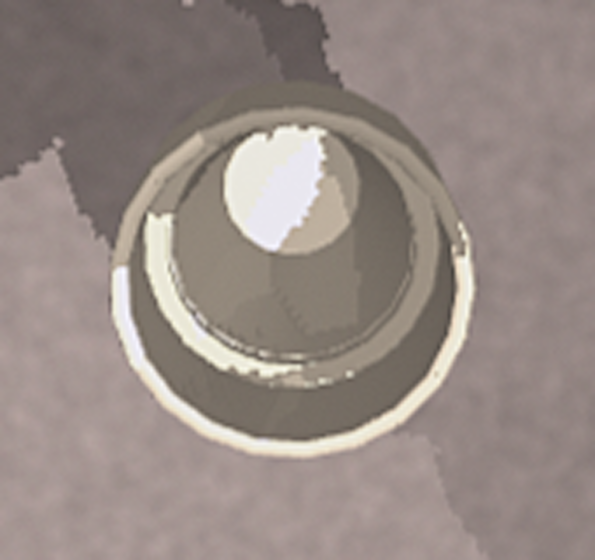

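Cup B is at (313.7,230.7), so A to B is (-74.8,-242.5). This agrees with the top camera. The jaw midpoint appears about 1.7 mm off in the wrist view, so I take A ≈ (555.2,336.8) and B ≈ (480.4,94.3). I'll grasp A now.

Request:
arm_command:
  moves:
    - {"linear": [74.6, 244.3, 0], "angular": [0, 0, 0], "claw": -1}
    - {"linear": [74.6, 244.3, 0], "angular": [0, 0, 0], "claw": -1}
    - {"linear": [74.6, 244.3, 0], "angular": [0, 0, 0], "claw": -1}
    - {"linear": [74.6, 244.3, 0], "angular": [0, 0, 0], "claw": -1}
    - {"linear": [74.6, 244.3, 0], "angular": [0, 0, 0], "claw": -1}
    - {"linear": [74.6, 244.3, 0], "angular": [0, 0, 0], "claw": -1}
    - {"linear": [74.6, 244.3, 0], "angular": [0, 0, 0], "claw": -1}
    - {"linear": [74.6, 244.3, -40], "angular": [0, 0, 0], "claw": -1}
    - {"linear": [74.6, 244.3, -80], "angular": [0, 0, 0], "claw": -1}
    - {"linear": [74.6, 244.3, -110], "angular": [0, 0, 0], "claw": -1}
    - {"linear": [74.6, 244.3, -130], "angular": [0, 0, 0], "claw": -1}
    - {"linear": [74.6, 244.3, -136], "angular": [0, 0, 0], "claw": -1}
    - {"linear": [74.6, 244.3, -136], "angular": [0, 0, 0], "claw": -1}
    - {"linear": [74.6, 244.3, -136], "angular": [0, 0, 0], "claw": 1}
    - {"linear": [74.6, 244.3, -136], "angular": [0, 0, 0], "claw": 1}
    - {"linear": [74.6, 244.3, -136], "angular": [0, 0, 0], "claw": 1}
    - {"linear": [74.6, 244.3, -136], "angular": [0, 0, 0], "claw": 1}
    - {"linear": [74.6, 244.3, -136], "angular": [0, 0, 0], "claw": 1}

```text
t: 5.25
position: [556.1, 337.0, 76.2]
tcp_rot: [0.151, 0.989, 0.001, 0.001]
wrist_force: [-3.4, -3.4, 12.9]
width: 65.1
grip_force: 63.8
```

Gripped, at 65 mm opening. Next I'll lift and carry it over B.

Request:
arm_command:
  moves:
    - {"linear": [0, 0, 30], "angular": [0, 0, 0], "claw": 1}
    - {"linear": [0, 0, 70], "angular": [0, 0, 0], "claw": 1}
    - {"linear": [0, 0, 110], "angular": [0, 0, 0], "claw": 1}
    - {"linear": [0, 0, 125], "angular": [0, 0, 0], "claw": 1}
    - {"linear": [-12, -40, 125], "angular": [0, 0, 0], "claw": 1}
    - {"linear": [-27, -87, 125], "angular": [0, 0, 0], "claw": 1}
    - {"linear": [-42, -137, 125], "angular": [0, 0, 0], "claw": 1}
    - {"linear": [-57, -187, 125], "angular": [0, 0, 0], "claw": 1}
    - {"linear": [-70, -225, 125], "angular": [0, 0, 0], "claw": 1}
    - {"linear": [-74.8, -242.5, 125], "angular": [0, 0, 0], "claw": 1}
    - {"linear": [-74.8, -242.5, 125], "angular": [0, 0, 0], "claw": 1}
    - {"linear": [-74.8, -242.5, 125], "angular": [0, 0, 0], "claw": 1}
    - {"linear": [-74.8, -242.5, 125], "angular": [0, 0, 0], "claw": 1}

```text
t: 6.88
position: [480.7, 95.3, 199.2]
tcp_rot: [0.15, 0.989, -0.0, -0.0]
wrist_force: [0.6, 0.1, -0.8]
width: 65.0
grip_force: 66.4
```

Run:
```python
from h import *
st=bot.state(); print(st["t"],st["position"],Ro.from_quat(st["tcp_rot"]).as_matrix()[:,2],st["wrist_force"],st["width"])
a=read_camera("side")[120:260,180:330]; b=read_camera("top")[220:360,180:330]; 
cv2.imwrite("pics/lift.png",cv2.resize(np.hstack([a,b])[:,:,::-1],None,fx=2.6,fy=2.6,interpolation=cv2.INTER_CUBIC))
```

```text
6.875 [480.68  95.34 199.15] [-0. -0. -1.] [ 0.57  0.11 -0.75] 64.97568342101124
```

View pics/lift.png

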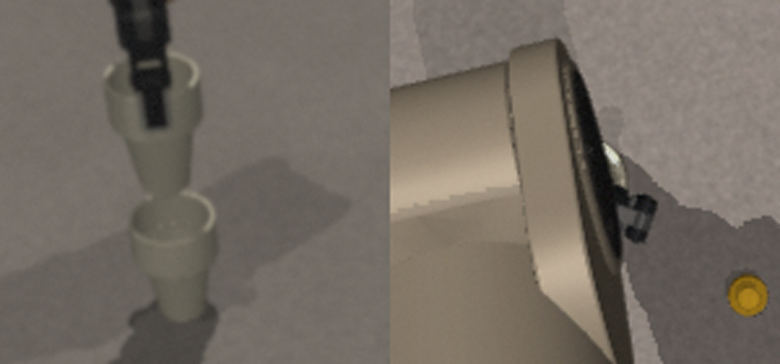

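Side view: the held cup is upright, with its rim centre at about (239.2,150.8), and cup B's rim is at (247.3,201.5). I'll compare the two horizontally.

Run:
```python
from h import *
for xy in((480.4,94.3),(480.4,96)): print(project("side",np.array([*xy,92.])),project("side",np.array([*xy,215.])))
print(at("side",(247.3,201.5),92),at("side",(239.2,150.8),215), calibration("side")["t"])
```

```text
[245.33 201.65] [237.91 147.51]
[244.99 201.19] [237.55 147.07]
[483.96  92.84  92.  ] [478.25  82.94 215.  ] [-516.03  223.73  734.36]
```

Request:
arm_command:
  moves:
    - {"linear": [0, -0.8, -20], "angular": [0, 0, 0], "claw": 1}
    - {"linear": [0, -0.8, -40], "angular": [0, 0, 0], "claw": 1}
    - {"linear": [0, -0.8, -60], "angular": [0, 0, 0], "claw": 1}
    - {"linear": [0, -0.8, -75], "angular": [0, 0, 0], "claw": 1}
    - {"linear": [0, -0.8, -82], "angular": [0, 0, 0], "claw": 1}
    - {"linear": [0, -0.8, -84], "angular": [0, 0, 0], "claw": 1}
    - {"linear": [0, -0.8, -84], "angular": [0, 0, 0], "claw": 1}

```text
t: 7.85
position: [480.7, 93.5, 115.7]
tcp_rot: [0.15, 0.989, 0.0, 0.0]
wrist_force: [0.7, 0.4, -0.2]
width: 65.0
grip_force: 66.4
```

Request:
arm_command:
  moves:
    - {"linear": [0, 0, -2], "angular": [0, 0, 0], "claw": 1}
    - {"linear": [0, 0, -4], "angular": [0, 0, 0], "claw": 1}
    - {"linear": [0, 0, -5], "angular": [0, 0, 0], "claw": 1}
    - {"linear": [0, 0, -5], "angular": [0, 0, 0], "claw": 1}

```text
t: 8.35
position: [480.6, 93.6, 110.4]
tcp_rot: [0.15, 0.989, 0.0, 0.0]
wrist_force: [-0.1, 0.7, 1.8]
width: 64.6
grip_force: 66.5
```

Request:
arm_command:
  moves:
    - {"linear": [0, 0, -1], "angular": [0, 0, 0], "claw": 1}
    - {"linear": [0, 0, -2], "angular": [0, 0, 0], "claw": 1}
    - {"linear": [0, 0, -2], "angular": [0, 0, 0], "claw": 1}

```text
t: 8.72
position: [482.0, 93.7, 110.0]
tcp_rot: [0.151, 0.989, 0.001, 0.001]
wrist_force: [-3.7, -1.3, 31.9]
width: 64.6
grip_force: 69.4
```

The collar is seated on the rim: contact at 110 mm, 32 N. I'll ease off, release and rise.

Request:
arm_command:
  moves:
    - {"linear": [0, 0, 2], "angular": [0, 0, 0], "claw": 1}
    - {"linear": [0, 0, 2], "angular": [0, 0, 0], "claw": -1}
    - {"linear": [0, 0, 2], "angular": [0, 0, 0], "claw": -1}
    - {"linear": [0, 0, 2], "angular": [0, 0, 0], "claw": -1}
    - {"linear": [0, 0, 2], "angular": [0, 0, 0], "claw": -1}
    - {"linear": [0, 0, 20], "angular": [0, 0, 0], "claw": -1}
    - {"linear": [0, 0, 60], "angular": [0, 0, 0], "claw": -1}
    - {"linear": [0, 0, 110], "angular": [0, 0, 0], "claw": -1}
    - {"linear": [0, 0, 136], "angular": [0, 0, 0], "claw": -1}
    - {"linear": [0, 0, 136], "angular": [0, 0, 0], "claw": -1}
    - {"linear": [0, 0, 136], "angular": [0, 0, 0], "claw": -1}

```text
t: 10.1
position: [480.1, 93.4, 243.6]
tcp_rot: [0.15, 0.989, -0.0, -0.0]
wrist_force: [0.5, 0.1, -0.2]
width: 85.4
grip_force: 0.0
```

Run:
```python
from h import *
st=bot.state(); print(st["t"],st["position"],st["wrist_force"],st["width"])
w=read_camera("wrist"); print(project("wrist",np.array([480.4,94.3,126.]),st))
a=cv2.resize(read_camera("side")[130:250,190:310],(400,400),interpolation=cv2.INTER_CUBIC); b=cv2.resize(w[150:310,240:400],(400,400),interpolation=cv2.INTER_CUBIC)
cv2.imwrite("pics/nest.png",np.hstack([a,b])[:,:,::-1])
```

```text
10.1 [480.06  93.4  243.62] [ 0.5   0.1  -0.16] 85.39479693562106
[311.36 232.79]
```

View pics/nest.png

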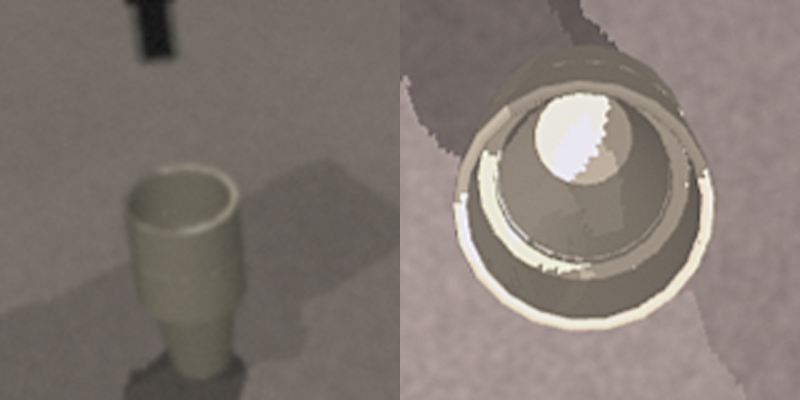

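The cups are nested squarely, with the seam line visible in the side view. The wrist view puts the upper rim centre at (313.6,232), the same offset as before. Next is the red capsule.

Request:
arm_command:
  moves:
    - {"linear": [69.7, -351, -30], "angular": [0, 0, 0], "claw": -1}
    - {"linear": [69.7, -351, -30], "angular": [0, 0, 0], "claw": -1}
    - {"linear": [69.7, -351, -30], "angular": [0, 0, 0], "claw": -1}
    - {"linear": [69.7, -351, -30], "angular": [0, 0, 0], "claw": -1}
    - {"linear": [69.7, -351, -30], "angular": [0, 0, 0], "claw": -1}
    - {"linear": [69.7, -351, -30], "angular": [0, 0, 0], "claw": -1}
    - {"linear": [69.7, -351, -30], "angular": [0, 0, 0], "claw": -1}
    - {"linear": [69.7, -351, -30], "angular": [0, 0, 0], "claw": -1}
    - {"linear": [69.7, -351, -30], "angular": [0, 0, 0], "claw": -1}
    - {"linear": [69.7, -351, -30], "angular": [0, 0, 0], "claw": -1}
    - {"linear": [69.7, -351, -30], "angular": [0, 0, 0], "claw": -1}

```text
t: 11.58
position: [550.3, -256.9, 214.5]
tcp_rot: [0.15, 0.989, 0.0, 0.0]
wrist_force: [0.1, 0.1, 0.7]
width: 85.1
grip_force: 0.0
```

```bash
cat > caps.py <<'E'
from h import *
st=bot.state(); print(st["t"],st["position"],st["q"],st["wrist_force"],st["width"])
im=read_camera("wrist"); cv2.imwrite("pics/w_%.2f.png"%st["t"],im[:,:,::-1])
for k in("red","blue"):
    for a,c in blobs(im,k,300):
        e=cv2.minEnclosingCircle(c); b=cv2.boundingRect(c); print(k,a,e,b,at("wrist",e[0],84,st))
E
python3 caps.py
```

```text
11.575 [ 550.31 -256.94  214.49] [-0.06  0.37  0.51  1.81 -0.21  1.01  1.8 ] [0.12 0.14 0.7 ] 85.12925801083694
red 2311.5 ((312.3009338378906, 226.05532836914062), 28.01775360107422) (285, 199, 55, 55) [ 550.12 -255.18   84.  ]
blue 490.0 ((70.0, 476.8529357910156), 21.109567642211914) (49, 462, 43, 18) [ 690.   -499.79   84.  ]
blue 832.5 ((69.5, 372.0), 35.387245178222656) (37, 348, 66, 41) [ 602.92 -456.77   84.  ]
blue 2019.5 ((462.31304931640625, 133.4478302001953), 29.664499282836914) (433, 106, 59, 56) [ 521.1  -149.56   84.  ]
```

Request:
arm_command:
  moves:
    - {"linear": [-0.5, 0, -50], "angular": [0, 0, 0], "claw": -1}
    - {"linear": [-0.5, 0, -95], "angular": [0, 0, 0], "claw": -1}
    - {"linear": [-0.5, 0, -130], "angular": [0, 0, 0], "claw": -1}
    - {"linear": [-0.5, 0, -155], "angular": [0, 0, 0], "claw": -1}
    - {"linear": [-0.5, 0, -166], "angular": [0, 0, 0], "claw": -1}
    - {"linear": [-0.5, 0, -166], "angular": [0, 0, 0], "claw": -1}
    - {"linear": [-0.5, 0, -166], "angular": [0, 0, 0], "claw": 1}
    - {"linear": [-0.5, 0, -166], "angular": [0, 0, 0], "claw": 1}
    - {"linear": [-0.5, 0, -166], "angular": [0, 0, 0], "claw": 1}
    - {"linear": [-0.5, 0, -166], "angular": [0, 0, 0], "claw": 1}
    - {"linear": [-0.5, 0, -166], "angular": [0, 0, 0], "claw": 1}
    - {"linear": [-0.5, 0, -166], "angular": [0, 0, 0], "claw": 1}
    - {"linear": [-0.5, 0, -166], "angular": [0, 0, 0], "claw": 1}

```text
t: 13.25
position: [550.1, -257.6, 49.2]
tcp_rot: [0.15, 0.989, 0.0, 0.001]
wrist_force: [-2.1, 1.5, 9.6]
width: 35.3
grip_force: 59.0
```

Request:
arm_command:
  moves:
    - {"linear": [0, 0, 15], "angular": [0, 0, 0], "claw": 1}
    - {"linear": [0, 0, 40], "angular": [0, 0, 0], "claw": 1}
    - {"linear": [0, 0, 62], "angular": [0, 0, 0], "claw": 1}
    - {"linear": [0, 0, 70], "angular": [0, 0, 0], "claw": 1}
    - {"linear": [0, 0, 70], "angular": [0, 0, 0], "claw": 1}
    - {"linear": [0, 0, 70], "angular": [0, 0, 0], "claw": 1}
    - {"linear": [0, 0, 70], "angular": [0, 0, 0], "claw": 1}
    - {"linear": [0, 0, 70], "angular": [0, 0, 0], "claw": 1}
    - {"linear": [0, 0, 70], "angular": [0, 0, 0], "claw": 1}

```text
t: 14.38
position: [549.5, -257.5, 118.1]
tcp_rot: [0.15, 0.989, -0.0, -0.0]
wrist_force: [0.8, -0.1, -0.8]
width: 34.7
grip_force: 59.8
```

```bash
cat > weigh.py <<'E'
from h import *
f=[]
for i in range(6):
    read_camera("top"); s=bot.state(); f.append(s["wrist_force"])
f=np.array(f); print(s["t"],s["position"],f.mean(0),f.std(0),s["width"],s["joint_efforts"])
E
python3 weigh.py
```

```text
14.675 [ 549.66 -257.55  118.31] [ 0.54 -0.   -0.9 ] [0.4  0.43 0.61] 34.93894296391381 [  0.01 -85.44  12.62 -36.89   0.02  -0.     0.  ]
```

The wrist force is about -0.9 N, so red is likely the light one. I'll set it back down and release it.

Request:
arm_command:
  moves:
    - {"linear": [0, 0, -25], "angular": [0, 0, 0], "claw": 1}
    - {"linear": [0, 0, -50], "angular": [0, 0, 0], "claw": 1}
    - {"linear": [0, 0, -62], "angular": [0, 0, 0], "claw": 1}
    - {"linear": [0, 0, -67], "angular": [0, 0, 0], "claw": 1}
    - {"linear": [0, 0, -69], "angular": [0, 0, 0], "claw": 1}
    - {"linear": [0, 0, -69], "angular": [0, 0, 0], "claw": 1}
    - {"linear": [0, 0, -69], "angular": [0, 0, 0], "claw": 1}

```text
t: 15.55
position: [549.9, -257.6, 49.8]
tcp_rot: [0.15, 0.989, -0.0, 0.0]
wrist_force: [0.1, -0.0, -0.1]
width: 34.9
grip_force: 59.8
```

Request:
arm_command:
  moves:
    - {"linear": [0, 0, -0.8], "angular": [0, 0, 0], "claw": 1}
    - {"linear": [0, 0, -0.8], "angular": [0, 0, 0], "claw": 1}
    - {"linear": [0, 0, -0.8], "angular": [0, 0, 0], "claw": 1}

```text
t: 15.92
position: [550.0, -257.6, 49.2]
tcp_rot: [0.15, 0.989, 0.0, 0.0]
wrist_force: [-2.8, 1.9, 8.8]
width: 34.7
grip_force: 60.7
```

Contact at 9 N. I'll release, rise and move over blue at about (521.5,-151).

Request:
arm_command:
  moves:
    - {"linear": [0, 0, 0.5], "angular": [0, 0, 0], "claw": -1}
    - {"linear": [0, 0, 0.5], "angular": [0, 0, 0], "claw": -1}
    - {"linear": [0, 0, 0.5], "angular": [0, 0, 0], "claw": -1}
    - {"linear": [0, 0, 0.5], "angular": [0, 0, 0], "claw": -1}
    - {"linear": [0, 0, 0.5], "angular": [0, 0, 0], "claw": -1}
    - {"linear": [0, 0, 30], "angular": [0, 0, 0], "claw": -1}
    - {"linear": [0, 0, 80], "angular": [0, 0, 0], "claw": -1}
    - {"linear": [0, 0, 130], "angular": [0, 0, 0], "claw": -1}
    - {"linear": [0, 0, 165], "angular": [0, 0, 0], "claw": -1}
    - {"linear": [-28.5, 106, 165], "angular": [0, 0, 0], "claw": -1}
    - {"linear": [-28.5, 106, 165], "angular": [0, 0, 0], "claw": -1}
    - {"linear": [-28.5, 106, 165], "angular": [0, 0, 0], "claw": -1}
    - {"linear": [-28.5, 106, 165], "angular": [0, 0, 0], "claw": -1}
    - {"linear": [-28.5, 106, 165], "angular": [0, 0, 0], "claw": -1}

```text
t: 17.68
position: [521.2, -152.7, 213.5]
tcp_rot: [0.151, 0.989, -0.0, 0.0]
wrist_force: [0.6, 0.2, -0.5]
width: 85.5
grip_force: 0.0
```

```bash
python3 caps.py; ls pics
```

```text
17.675 [ 521.22 -152.71  213.51] [-0.26  0.26  0.51  1.96 -0.15  0.96  1.59] [ 0.6   0.2  -0.55] 85.45336754961659
red 1240.5 ((182.863525390625, 305.68499755859375), 27.26908302307129) (156, 281, 55, 51) [ 548.43 -253.29   84.  ]
blue 477.5 ((70.0, 477.70587158203125), 21.039936065673828) (49, 462, 43, 18) [ 660.35 -395.49   84.  ]
blue 445.5 ((308.776123046875, 232.9253692626953), 22.24323272705078) (289, 215, 43, 35) [ 524.5  -154.56   84.  ]
cups.png
lift.png
nest.png
side0.png
top0.png
w1.png
w1c.png
w2c.png
w2d.png
w_11.57.png
w_17.68.png
```

Run:
```python
from h import *
st=bot.state(); im=cv2.imread("pics/w_17.68.png"); h=cv2.cvtColor(im,cv2.COLOR_BGR2HSV)
print(h[190:275:8,312].tolist()); print(h[232,270:350:8].tolist())
m=cv2.inRange(h,(100,120,25),(130,255,255)); m[:150]=0
for c in cv2.findContours(m,cv2.RETR_EXTERNAL,cv2.CHAIN_APPROX_NONE)[0]:
    if cv2.contourArea(c)>300: e=cv2.minEnclosingCircle(c); print(cv2.contourArea(c),e,cv2.boundingRect(c),at("wrist",e[0],84,st))
```

```text
[[6, 33, 123], [154, 20, 104], [113, 161, 155], [113, 163, 155], [110, 182, 233], [110, 182, 232], [110, 181, 232], [110, 179, 232], [126, 94, 174], [11, 160, 183], [11, 160, 180]]
[[12, 171, 186], [12, 173, 204], [12, 171, 195], [110, 181, 231], [110, 181, 232], [110, 181, 233], [110, 180, 232], [110, 180, 234], [110, 178, 234], [108, 192, 250]]
498.0 ((70.0, 476.8529357910156), 21.109567642211914) (49, 462, 43, 18) [ 659.4  -394.94   84.  ]
2260.5 ((315.6003112792969, 226.59259033203125), 28.01676368713379) (288, 199, 56, 56) [ 521.64 -148.95   84.  ]
```

Request:
arm_command:
  moves:
    - {"linear": [0, 1.8, -50], "angular": [0, 0, 0], "claw": -1}
    - {"linear": [0, 1.8, -95], "angular": [0, 0, 0], "claw": -1}
    - {"linear": [0, 1.8, -130], "angular": [0, 0, 0], "claw": -1}
    - {"linear": [0, 1.8, -155], "angular": [0, 0, 0], "claw": -1}
    - {"linear": [0, 1.8, -165], "angular": [0, 0, 0], "claw": -1}
    - {"linear": [0, 1.8, -165], "angular": [0, 0, 0], "claw": -1}
    - {"linear": [0, 1.8, -165], "angular": [0, 0, 0], "claw": 1}
    - {"linear": [0, 1.8, -165], "angular": [0, 0, 0], "claw": 1}
    - {"linear": [0, 1.8, -165], "angular": [0, 0, 0], "claw": 1}
    - {"linear": [0, 1.8, -165], "angular": [0, 0, 0], "claw": 1}
    - {"linear": [0, 1.8, -165], "angular": [0, 0, 0], "claw": 1}
    - {"linear": [0, 1.8, -165], "angular": [0, 0, 0], "claw": 1}
    - {"linear": [0, 1.8, -165], "angular": [0, 0, 0], "claw": 1}
    - {"linear": [0, 1.8, -150], "angular": [0, 0, 0], "claw": 1}
    - {"linear": [0, 1.8, -120], "angular": [0, 0, 0], "claw": 1}
    - {"linear": [0, 1.8, -95], "angular": [0, 0, 0], "claw": 1}
    - {"linear": [0, 1.8, -95], "angular": [0, 0, 0], "claw": 1}
    - {"linear": [0, 1.8, -95], "angular": [0, 0, 0], "claw": 1}
    - {"linear": [0, 1.8, -95], "angular": [0, 0, 0], "claw": 1}
    - {"linear": [0, 1.8, -95], "angular": [0, 0, 0], "claw": 1}

```text
t: 20.23
position: [520.7, -149.7, 117.9]
tcp_rot: [0.15, 0.989, -0.0, -0.001]
wrist_force: [0.3, -0.3, -4.1]
width: 35.1
grip_force: 60.7
```

```bash
python3 weigh.py
```

```text
20.525 [ 521.11 -149.76  118.41] [ 0.28  0.26 -3.66] [0.33 0.35 0.21] 35.007049445355115 [  0.02 -74.13  10.02 -35.93   0.02  -0.01   0.  ]
```

Blue reads -3.7 N, so it is the heavy one. I'll carry it over the nested cups.

Request:
arm_command:
  moves:
    - {"linear": [0, 0, 40], "angular": [0, 0, 0], "claw": 1}
    - {"linear": [0, 0, 80], "angular": [0, 0, 0], "claw": 1}
    - {"linear": [-5, 30, 100], "angular": [0, 0, 0], "claw": 1}
    - {"linear": [-12, 75, 100], "angular": [0, 0, 0], "claw": 1}
    - {"linear": [-20, 125, 100], "angular": [0, 0, 0], "claw": 1}
    - {"linear": [-28, 175, 100], "angular": [0, 0, 0], "claw": 1}
    - {"linear": [-36, 215, 100], "angular": [0, 0, 0], "claw": 1}
    - {"linear": [-40.5, 238, 100], "angular": [0, 0, 0], "claw": 1}
    - {"linear": [-40.5, 244.3, 95], "angular": [0, 0, 0], "claw": 1}
    - {"linear": [-40.5, 244.3, 80], "angular": [0, 0, 0], "claw": 1}
    - {"linear": [-40.5, 244.3, 69], "angular": [0, 0, 0], "claw": 1}
    - {"linear": [-40.5, 244.3, 69], "angular": [0, 0, 0], "claw": 1}
    - {"linear": [-40.5, 244.3, 69], "angular": [0, 0, 0], "claw": 1}
    - {"linear": [-40.5, 244.3, 69], "angular": [0, 0, 0], "claw": 1}
    - {"linear": [-40.5, 244.3, 69], "angular": [0, 0, 0], "claw": 1}

```text
t: 22.4
position: [480.8, 94.5, 187.8]
tcp_rot: [0.15, 0.989, 0.0, 0.0]
wrist_force: [-0.2, 0.5, -2.9]
width: 35.1
grip_force: 61.5
```

Run:
```python
from h import *
st=bot.state(); print(st["t"],st["position"],st["dq"],st["wrist_force"],st["width"])
top=read_camera("top")
for a,c in blobs(top,"red"): print(a,at("top",cv2.minAreaRect(c)[0],84))
a=cv2.resize(read_camera("side")[90:250,180:340],(400,400),interpolation=cv2.INTER_CUBIC); b=cv2.resize(read_camera("side")[240:400,260:420],(400,400),interpolation=cv2.INTER_CUBIC)
cv2.imwrite("pics/end.png",np.hstack([a,b])[:,:,::-1])
p=np.array([480.6,94.5,0]);
for z in(92,126,156,222): print(z,(project("side",p+[0,0,z])-[180,90])*2.5)
```

```text
22.4 [480.79  94.53 187.76] [ 0.  0. -0.  0. -0.  0. -0.] [-0.16  0.54 -2.9 ] 35.1369430784882
251.5 [ 549.76 -257.74   84.  ]
130.0 [ 685.28 -542.07   84.  ]
92 [163.46 278.92]
126 [158.68 244.01]
156 [154.26 211.69]
222 [143.76 135.05]
```

View pics/end.png

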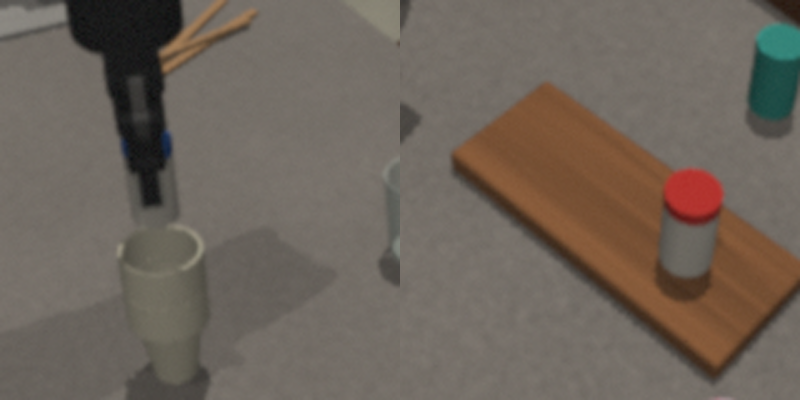

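The blue capsule hangs upright at about (154,217), clear of and above the rim centred at (162,248). Red stands upright on the board. I'll hand in.

```bash
python3 -c "
from station import bot
print(bot.hand_in())"
```

```text
the job is handed in; nothing more can be done
None
```

I handed the job in at about 22.6 s with the cups nested, the light red capsule (about 0.9 N) back upright on the board, and the heavy blue one (about 3.7 N) held still about 3 cm above the cups; the hand-in gave no verdict.

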